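# Close the paint box

### The job

Close the dark wooden paint box with your fingertips only: first push the pull-out mixing slide fully home by its front edge, then push the green cover along its rails until the paint well is fully shut. Push gently without slamming either one, keep off the palette, whose paint is wet, and leave the ink bottle, the brushes and the medium bottle where they stand. Nothing needs gripping or lifting.

Things in the scene. Friction and masses are not known exactly. Their poses are not given: they have to be found in the camera images.
- paintbox: Dark wooden box fixed to the table, 220 (x) x 370 (y) x 62 (z) mm. Origin: centre of its underside. x runs from its front to its back, y to its left, z up. Left half (y > 5 mm): bay for the mixing slide under a flat deck. Right half: open paint well (x -85..45, y -169..-7 mm), closed by the green cover. Two brass rails 3 mm high run along y at x = -100 and 60 mm.
- slide (a joint): Pull-out mixing slide, in m: 0 = fully home (its front flush with the box front), up to 0.10 = pulled out towards the box's -x. Starts 0.035 to 0.07. It runs straight, stiff with about 2 N of friction, stays where it is left, has a hard stop at 0.
- slide_face (a point): Centre of the front face of the slide's light wooden front board, 156 mm wide (y), 36 mm high (z 16 to 52 mm above the table), 18 mm thick; this point is 34 mm above the table. Fully home it lies at x = -110, y = 87 mm of the box. The face is square to the box's x axis; push it along the box's +x.
- palette (a point): White ceramic palette with wet paint dabs, 160 x 140 x 5 mm, inset in the slide right behind the front board, its top 50 mm above the table; must not be touched. This point is the centre of its top; it travels with the slide.
- cover (a joint): Green sliding cover, in m: 0 = the paint well fully covered, up to 0.14 = pushed open towards the box's +y (parked over the deck). Starts 0.06 to 0.125. About 2 N of friction, stays where it is left, has a hard stop at 0.
- cover_face (a point): Centre of the cover's left (+y) end face, the one to push along the box's -y. The cover is a green board 150 (x) x 165 (y) x 20 (z) mm sliding on the box's top, z 63 to 83 mm above the table; this point is 73 mm above the table. Fully shut it lies at x = -20, y = -10 mm of the box.
- ink: Small amber ink bottle, 32 mm across, 65 mm high with a white cap, standing loose on the box's back strip (62 mm above the table). Origin: centre of its underside. Leave alone.
- brushpot: Blue ceramic pot, 76 mm across, 95 mm high, with brushes sticking up to 190 mm, on the table to the right of the box. Origin: centre of its underside. Leave alone.
- medium: Amber bottle, 48 mm across, 100 mm high, white cap, on the table to the left of the box. Origin: centre of its underside. Leave alone.
- widebrush: Flat wide brush 167 mm long, up to 44 mm wide and 16 mm high, lying on the table before the right half of the box, in front of the paint well. Origin: where the handle meets the steel ferrule, on the table; x points to the bristles. Leave alone.

How it is judged (in metres and radians):
On the way, in this order (a step that is already met when the one before it is completed fails the run):
1. the mixing slide is fully home while the cover still stands open (value of joint slide below 0.004 m and value of joint cover above 0.03 m), for 0.2 s.
2. the green cover is fully shut (value of joint each of cover, slide below 0.004 m), for 0.2 s.
At the end, for the whole second after the job is handed in: The mixing slide and the green cover are both within 4 mm of fully shut, and the ink bottle, brush pot, medium bottle and wide brush stand or lie at rest within 20 mm of where they started (all of step 2 and distance of each of ink, brushpot, medium, widebrush from where it was at the start of the episode below 0.02 m and angle between each of ink, brushpot, medium, widebrush's own z axis and vertical below 0.2 rad and linear speed of each of ink, brushpot, medium, widebrush below 0.02 m/s); the robot touches nothing.
It fails at once if the wet palette is touched (contact force between any of the fingers, the arm and slide_c2 above 0.5 N).
It fails at once if the slide or the cover is slammed (faster than 0.4 m/s) (velocity of joint any of slide, cover below -0.4 m/s).
It fails at once if the ink bottle, brush pot, medium bottle or wide brush is pushed away, lifted or tipped (distance of any of ink, brushpot, medium, widebrush from where it was at the start of the episode above 0.02 m or angle between any of ink, brushpot, medium, widebrush's own z axis and vertical above 0.3 rad).
It also fails if it takes over 51 s, if anything falls off the work surface, if the arm or the gripper's body presses on something with over 40 N, if the wrist force passes 120 N, or if a joint passes its speed limit or range.

### The arm

A 6-joint arm with a two-finger parallel gripper is mounted at the origin on the work surface. World frame = base frame: x ahead of the robot, y to its left, z up, the work surface at z = 0. Lengths are in m, angles in degrees, forces in N, time in s.
With the tool pointing down it reaches from about 0.35 to 0.875 m from the base axis. Payload 4.2 kg.
Tool frame: the origin (TCP) lies midway between the tips of the shut fingers; the grasp point (between the pads) lies 19 mm behind it; x points along the fingers, y is the direction in which the jaws open and shut, and the axes are right-handed (so a half turn about x gives the same grasp; the last joint's range is limited). The gripper opens to 87 mm and grips with 3 to 60 N. Pads are 19 mm wide; open, the fingers measure 117 mm over their backs; the gripper's body (75 mm by 190 mm) begins 51 mm behind the grasp point.
Start: joints at [89.129, 22.042, 0.453, 0, -68.411, -14.817], TCP at [0.169, 0.602, 0.223] pointing down, gripper open.
Joint ranges: [-179.83, 179.83], [-69.29, 118.12], [-61.27, 80.66], [-181.25, 117.63], [-171.15, -9.14], [-177.46, 177.46]. Speed limits (degrees/s): [159.86, 159.86, 180, 180, 180, 180].

### API

Orientations are given as a 3x3 rotation matrix whose columns are the frame's x, y, z axes.
In Python, from station import r gives the robot as it stands.
- The arm moves only by the tool play_rows, never from a script. Its argument "plan" is a list that holds one entry, the list of rows, each a list of 6 numbers: the shift along the tool's x, y, z in cm, then the turn, a rotation vector about the tool's x, y, z in units of 10 degrees (1.0 is 10 degrees). A call has 1 to 5 rows; each row is the pose to reach, as a shift and turn from the pose commanded when the call began, along the tool's axes at that moment; what a row does not reach only later rows make up. A row lasts 1/8 s, in which the tool goes at most 62.5 mm and 10.7 degrees, less where a joint would pass 70% of its speed; a pose out of reach is approached as far as the arm can. A call with a gripper value outside its range is refused whole. "hand" is the opening, from 0 (shut) to 1 (fully open), set as the call begins (left out, the last holds). The fingers move at their own pace and stop on an object; the grip force is fixed at half the most. Time passes only in rows, so rows that repeat a pose let the fingers close. It gives the time, the measured TCP pose, the force and the opening at its end, in the units of the state.
- r.sense(): the state, without advancing time (a new reading comes with each control period).
- r.capture(name): name is "scene" or "top" or "wrist"; returns (picture, depth): 420x560x3 uint8, blue, green, red; 420x560 float32, m along the optical axis (not along the pixel's ray), 0 where there is no reading.
- r.get_calibration(name): a dict with "vfov" (degrees; the focal length in pixels is half the picture's height over the tangent of half this angle, whatever the lens; pixels are square), "cx", "cy" (the principal point, pixels), "distortion" ([k1, k2, p1, p2, k3] as OpenCV has them; the pictures are not rectified), "rvec" (rotation vector, rad) and "tvec" (3), from world to camera coordinates, as OpenCV has them. Camera axes: x right, y down, z forward; pixel columns grow to the right and rows downward; lengths in m; the calibration is good to about 2 mm. A picture is of the moment at which its call begins: read the wrist's pose just before it. get_calibration takes no time and is no camera call; for the wrist camera it gives the pose at the moment of the call.
- r.finish_job(): hands the job in, once; it reports no verdict.
The state is a dict: "time_s": time; "joints": joint angles; "joint_velocities": joint speeds; "effort": joint torques, N m; "tcp_pos": TCP position; "ee_rot": TCP orientation; "wrist_force": force on the tool from outside, world axes, zero at the start; "moment": the same for the moment, N m; "gripper_width": opening from 0.0 (shut) to 1.0 (fully open).
Only numpy, scipy, OpenCV 4.12 (cv2) and the standard library are available. Lean on these libraries where they do the work, as an engineer would, in place of code of your own. Each camera call takes 0.05 s, during which the arm holds its last target.

## Working session

There is one attempt and no reset: what is moved stays moved. The work goes in short steps, Python scripts to look and compute and a tool call to move; the robot and the scene stay as the last step left them, time stands still between calls to the robot, and variables do not carry over. Pictures are saved under pics/ and viewed, and the job is handed in when it is done.

Besides the shell and the picture viewer there is one more tool, called after "Request:" by a JSON object that holds its "api" and its "payload", one argument or row to a line. play_rows: Moves the arm, as the interface text tells. Its arguments: {"type":"object","properties":{"plan":{"type":"array","items":{"type":"array","items":{"type":"array","items":{"type":"number"}}}},"hand":{"type":"number"}},"required":["plan"]}

```bash
mkdir -p pics; ls; cat > h.py <<'E'
import numpy as np, cv2
from station import r
def K(c):
    f=210/np.tan(np.radians(c["vfov"])/2)
    return np.array([[f,0,c["cx"]],[0,f,c["cy"]],[0,0,1.]])
def pts(name,depth,uv,c=None):
    c=c or r.get_calibration(name)
    uv=np.asarray(uv,float).reshape(-1,1,2)
    n=cv2.undistortPoints(uv,K(c),np.array(c["distortion"])).reshape(-1,2)
    d=np.array([depth[int(round(v)),int(round(u))] for u,v in uv.reshape(-1,2)])
    R=cv2.Rodrigues(np.array(c["rvec"]))[0];t=np.array(c["tvec"]).ravel()
    P=np.c_[n,np.ones(len(n))]*d[:,None]
    return (P-t)@R
def ray(name,uv,z,c=None):
    c=c or r.get_calibration(name)
    n=cv2.undistortPoints(np.asarray(uv,float).reshape(-1,1,2),K(c),np.array(c["distortion"])).reshape(-1,2)
    R=cv2.Rodrigues(np.array(c["rvec"]))[0];t=np.array(c["tvec"]).ravel()
    o=-R.T@t; d=np.c_[n,np.ones(len(n))]@R
    return o+d*((z-o[2])/d[:,2])[:,None]
E
python3 - <<'E'
from h import *
for n in("scene","top","wrist"):
    p,d=r.capture(n); cv2.imwrite(f"pics/{n}0.png",p); np.save(f"{n}0.npy",d)
s=r.sense(); print({k:np.round(v,3).tolist() for k,v in s.items()})
E
```

```text
pics
{'time_s': 0.15, 'joints': [89.129, 22.08, 0.398, -0.019, -68.411, -14.817], 'joint_velocities': [-0.055, -0.071, 0.242, 0.203, -0.045, -0.048], 'effort': [0.0, -39.105, 18.759, 4.222, 0.012, -0.0], 'tcp_pos': [0.169, 0.601, 0.222], 'ee_rot': [[-0.0, -0.271, -0.963], [-0.002, -0.963, 0.271], [-1.0, 0.002, -0.0]], 'wrist_force': [-0.2, -0.227, 0.386], 'moment': [-0.021, 0.017, -0.001], 'gripper_width': 0.999}
```

View pics/scene0.png

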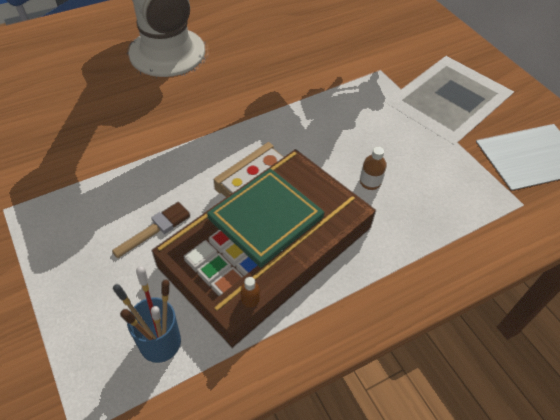

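View pics/top0.png

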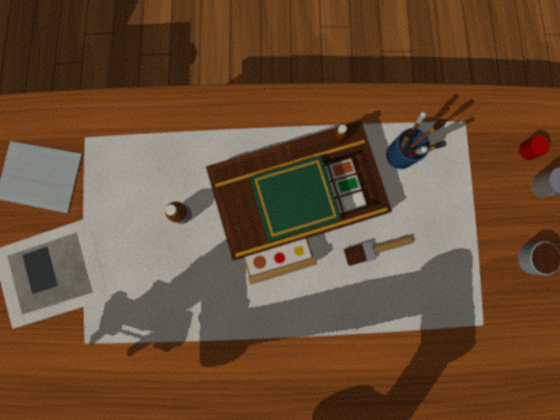

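View pics/wrist0.png

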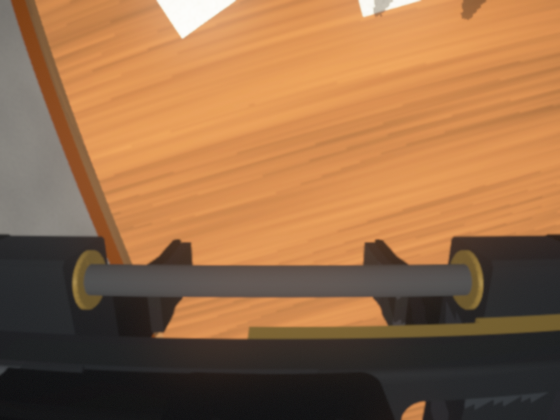

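The scene and top views show the box near (300,195) in top. The slide is pulled out at (282,262), the cover is green at (297,197), medium is at (177,211), ink at (342,131), the pot at (408,148) and the brush at (380,247). Next I'll measure the key corners.

```bash
python3 - <<'E'
from h import *
p=cv2.imread("pics/top0.png"); d=np.load("top0.npy")
cv2.imwrite("pics/topz.png",cv2.resize(p[110:300,150:450],None,fx=2.6,fy=2.6,interpolation=cv2.INTER_CUBIC))
hsv=cv2.cvtColor(p,cv2.COLOR_BGR2HSV)
m=cv2.inRange(hsv,(60,60,20),(95,255,160)); m[:,335:]=0;m[:100]=0;m[:,:200]=0
m=cv2.morphologyEx(m,cv2.MORPH_CLOSE,np.ones((9,9)))
c=max(cv2.findContours(m,0,2)[0],key=cv2.contourArea)
rc=cv2.minAreaRect(c); b=cv2.boxPoints(rc); print(rc,b)
print("cover ray z.083",ray("top",b,.083).round(4))
print("cover depth centre",pts("top",d,[rc[0]]).round(4))
q=[(280,250),(283,273),(225,200),(177,211),(342,131),(408,148),(370,250),(120,160)]
print(pts("top",d,q).round(4))
E
```

```text
((294.9633483886719, 198.21102905273438), (67.23941802978516, 75.47672271728516), 73.3007583618164) [[249.156   176.85323]
 [321.4496  155.16515]
 [340.7707  219.56883]
 [268.4771  241.25691]]
cover ray z.083 [[ 0.6912  0.0655  0.083 ]
 [ 0.7375 -0.0932  0.083 ]
 [ 0.5952 -0.1313  0.083 ]
 [ 0.5508  0.025   0.083 ]]
cover depth centre [[ 0.6422 -0.0331  0.0879]]
[[ 5.320e-01  5.000e-04  4.700e-02]
 [ 4.813e-01 -5.400e-03  5.150e-02]
 [ 6.439e-01  1.210e-01  6.270e-02]
 [ 6.181e-01  2.216e-01  8.720e-02]
 [ 7.783e-01 -1.330e-01  1.260e-01]
 [ 7.638e-01 -3.016e-01  4.140e-02]
 [ 5.288e-01 -2.080e-01  1.770e-02]
 [ 7.543e-01  3.875e-01  3.600e-03]]
```

View pics/topz.png

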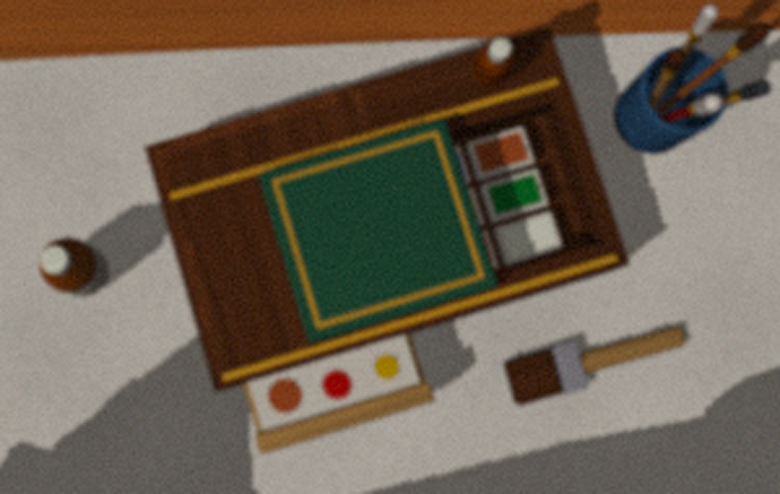

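The zoomed top view shows the box corners, the cover's left edge running from (262,176) to (308,342), and the slide's front edge from (262,450) to (432,398). I'll convert these and check them against the given sizes.

```bash
python3 - <<'E'
from h import *
Z=lambda a:np.array(a,float)/2.6+[150-.3,110-.3]
box=ray("top",Z([(150,150),(218,388),(625,262),(548,32)]),.062)
cov=ray("top",Z([(262,176),(445,120),(495,285),(308,342)]),.083)
sl=ray("top",Z([(262,450),(432,398)]),.052)
L=lambda P:[round(np.linalg.norm(P[i]-P[(i+1)%len(P)]),4) for i in range(len(P))]
for n,P in(("box",box),("cov",cov),("sl",sl)): print(n,P.round(4).tolist(),L(P))
c=box.mean(0)
for a,b in((box[0],box[3]),(box[1],box[2]),(cov[0],cov[1]),(cov[3],cov[2]),(sl[0],sl[1])):
    v=a-b; print(np.degrees(np.arctan2(v[1],v[0]))-90)
for a,b in((box[0],box[1]),(box[3],box[2]),(cov[0],cov[3]),(cov[1],cov[2])):
    v=a-b; print("x",np.degrees(np.arctan2(v[1],v[0])))
p=cv2.imread("pics/scene0.png")
cv2.imwrite("pics/scz.png",cv2.resize(p[130:340,140:400],None,fx=2.8,fy=2.8,interpolation=cv2.INTER_CUBIC))
E
```

```text
box [[0.7184, 0.161, 0.062], [0.5137, 0.1024, 0.062], [0.6156, -0.2459, 0.062], [0.8198, -0.1874, 0.062]] [np.float64(0.2129), np.float64(0.3629), np.float64(0.2124), np.float64(0.3629)]
cov [[0.69, 0.0627, 0.083], [0.736, -0.0919, 0.083], [0.5957, -0.1298, 0.083], [0.5509, 0.0257, 0.083]] [np.float64(0.1613), np.float64(0.1452), np.float64(0.1618), np.float64(0.1439)]
sl [[0.4608, 0.0665, 0.052], [0.5026, -0.0783, 0.052]] [np.float64(0.1508), np.float64(0.1508)]
16.225150018241152
16.300305204331494
16.575044516362595
16.10574713798937
16.096197755740278
x 15.968689878749995
x 15.991122592542458
x 14.905756248190006
x 15.137896622073574
```

View pics/scz.png

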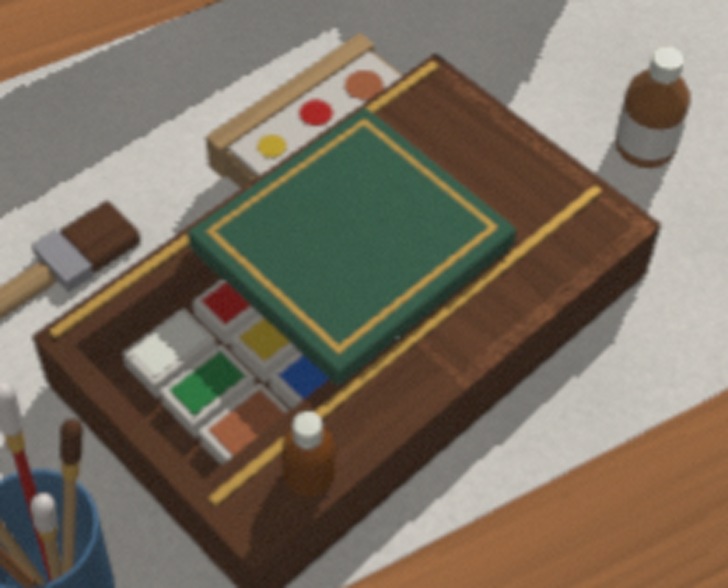

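```bash
python3 - <<'E'
from h import *
Z=lambda a:np.array(a,float)/2.6+[150-.3,110-.3]
S=lambda a:np.array(a,float)/2.8+[140-.3,130-.3]
names=["boxBL","boxFL","boxFR","covBL","covBR","covFR","covFL","slL","slR"]
t=Z([(150,150),(218,388),(625,262),(262,176),(445,120),(495,285),(308,342),(262,450),(432,398)])
s=S([(658,227),(434,55),(38,336),(514,230),(336,362),(191,236),(366,110),(364,35),(209,137)])
def un(n,uv):
    c=r.get_calibration(n);R=cv2.Rodrigues(np.array(c["rvec"]))[0]
    return np.c_[R,np.array(c["tvec"]).ravel()],cv2.undistortPoints(uv.reshape(-1,1,2),K(c),np.array(c["distortion"])).reshape(-1,2)
P1,a=un("top",t);P2,b=un("scene",s)
X=cv2.triangulatePoints(P1,P2,a.T,b.T);X=(X[:3]/X[3]).T
for n,x in zip(names,X):print(n,x.round(4))
# box frame
bx=ray("top",Z([(150,150),(218,388),(625,262),(548,32)]),.062).mean(0)
th=np.radians(16.15);R=np.array([[np.cos(th),-np.sin(th)],[np.sin(th),np.cos(th)]])
print("c",bx)
for n,x in zip(names,X):print(n,((x[:2]-bx[:2])@R).round(4))
for n,z,uv in(("cov",.083,t[3:7]),("sl",.052,t[7:])):print(n,((ray("top",uv,z)[:,:2]-bx[:2])@R).round(4))
for n,z,uv in(("cov",.083,s[3:7]),("sl",.052,s[7:]),("box",.062,s[:3])):print("sc",n,((ray("scene",uv,z)[:,:2]-bx[:2])@R).round(4))
E
```

```text
boxBL [0.72   0.1629 0.0574]
boxFL [0.5136 0.1019 0.0632]
boxFR [ 0.6154 -0.2465  0.0617]
covBL [0.6909 0.0634 0.0795]
covBR [ 0.7345 -0.0912  0.0888]
covFR [ 0.5963 -0.1307  0.0767]
covFL [0.5507 0.0253 0.0779]
slL [0.4614 0.0678 0.0523]
slR [ 0.5026 -0.0784  0.0521]
c [ 0.66688606 -0.04249218  0.062     ]
boxBL [0.1082 0.1825]
boxFL [-0.1071  0.1814]
boxFR [-0.1061 -0.1816]
covBL [0.0525 0.095 ]
covBR [ 0.0514 -0.0656]
covFR [-0.0923 -0.0651]
covFL [-0.0927  0.0974]
slL [-0.1667  0.163 ]
slR [-0.1678  0.0112]
cov [[ 0.0514  0.0946]
 [ 0.0526 -0.0666]
 [-0.0926 -0.0641]
 [-0.0925  0.0977]]
sl [[-0.1676  0.162 ]
 [-0.1677  0.0113]]
sc cov [[ 0.0543  0.0933]
 [ 0.0488 -0.0632]
 [-0.0882 -0.0675]
 [-0.0898  0.0938]]
sc sl [[-0.1659  0.1643]
 [-0.1679  0.0112]]
sc box [[ 0.1105  0.1803]
 [-0.1081  0.1819]
 [-0.1063 -0.182 ]]
```

Both views agree. Box yaw is 16.15° and its centre is (0.667, -0.0425). The slide is out about 58 mm and the cover is open about 107 mm. Heights and sizes are within 2-3% of the text. I'll travel at height to the front of the slide with the fingers shut and the tool turned to match the box axes.

Request:
{"api": "play_rows", "payload": {
  "plan": [
    [[0, 10, -8.5, -0.6, 0, 0], [0, 20.5, -17.5, -1.3, 0, 0], [0, 31, -26.5, -1.9, 0, 0], [0, 41, -35, -2.6, 0, 0], [0, 51.6, -43.8, -3.19, 0, 0]]
  ],
  "hand": 0
}}

```text
time_s: 0.78
tcp_pos: [0.3001, 0.3159, 0.2225]
ee_rot: [[0.0, 0.283, -0.959], [0.0, -0.959, -0.283], [-1.0, -0.0, -0.0]]
wrist_force: [1.1, 1.2, 0.3]
gripper_width: 0.516
```

```bash
cat >> h.py <<'E'
C=np.array([0.667,-0.0425]);TH=np.radians(16.15)
RB=np.array([[np.cos(TH),-np.sin(TH),0],[np.sin(TH),np.cos(TH),0],[0,0,1]])
def st(target=None):
    s=r.sense();p=np.array(s["tcp_pos"]);R=np.array(s["ee_rot"])
    b=RB.T@(p-np.r_[C,0])
    print("t",round(s["time_s"],3),"world",p.round(4),"box",b.round(4),"F box",(RB.T@np.array(s["wrist_force"])).round(2),"w",round(s["gripper_width"],3),"j",np.round(s["joints"],1))
    D=np.c_[[0,0,-1],RB@[0,-1,0],RB@[-1,0,0]]
    print("rotvec to go(10deg)",(np.degrees(cv2.Rodrigues(R.T@D)[0].ravel())/10).round(3))
    if target is not None: print("shift cm",(R.T@(RB@np.array(target)+np.r_[C,0]-p)*100).round(2))
E
python3 -c "
from h import *
st([-.2,.087,.222])"
```

```text
t 0.775 world [0.3001 0.3159 0.2225] box [-0.2527  0.4463  0.2225] F box [1.36 0.89 0.31] w 0.516 j [ 68.    3.2 -24.4   0.  -62.4  38.5]
rotvec to go(10deg) [ 0.03  -0.001  0.   ]
shift cm [ 0.05 35.95 -5.08]
```

Request:
{"api": "play_rows", "payload": {
  "plan": [
    [[0, 6, -0.9, 0.03, 0, 0], [0, 12, -1.7, 0.03, 0, 0], [0, 18, -2.5, 0.03, 0, 0], [0, 24, -3.4, 0.03, 0, 0], [0, 30, -4.2, 0.03, 0, 0]]
  ]
}}

```text
time_s: 1.4
tcp_pos: [0.4243, 0.0397, 0.2228]
ee_rot: [[0.001, 0.275, -0.962], [0.0, -0.962, -0.275], [-1.0, -0.0, -0.001]]
wrist_force: [1.5, 1.1, 0.2]
gripper_width: 0.017
```

```bash
python3 -c "
from h import *
st([-.2,.087,.222])"
```

```text
t 1.4 world [0.4243 0.0397 0.2228] box [-0.2103  0.1465  0.2228] F box [1.72 0.67 0.19] w 0.017 j [ 27.4   2.1 -25.5  -0.  -62.3  78.6]
rotvec to go(10deg) [-0.021 -0.005  0.001]
shift cm [ 0.08  5.94 -1.05]
```

Request:
{"api": "play_rows", "payload": {
  "plan": [
    [[0, 3, -0.3, 0, 0, 0], [0, 5.9, -0.5, 0, 0, 0], [4, 5.9, -0.5, 0, 0, 0], [8, 5.9, -0.5, 0, 0, 0], [10, 5.9, -0.5, 0, 0, 0]]
  ]
}}

```text
time_s: 2.02
tcp_pos: [0.4433, -0.0144, 0.1204]
ee_rot: [[-0.004, 0.273, -0.962], [-0.001, -0.962, -0.273], [-1.0, -0.0, 0.004]]
wrist_force: [-0.2, 0.9, 0.5]
gripper_width: 0.006
```

```bash
python3 - <<'E'
from h import *
for n in("scene","wrist"):
    p,d=r.capture(n); cv2.imwrite(f"pics/{n}1.png",p)
st([-.2,.087,.037])
E
```

```text
t 2.125 world [ 0.4429 -0.0144  0.1203] box [-0.2075  0.0893  0.1203] F box [ 0.05 -0.3  -0.  ] w 0.003 j [ 19.3  11.  -32.2  -0.  -47.2  86.6]
rotvec to go(10deg) [-0.027  0.035  0.001]
shift cm [ 8.33  0.23 -0.8 ]
```

View pics/scene1.png

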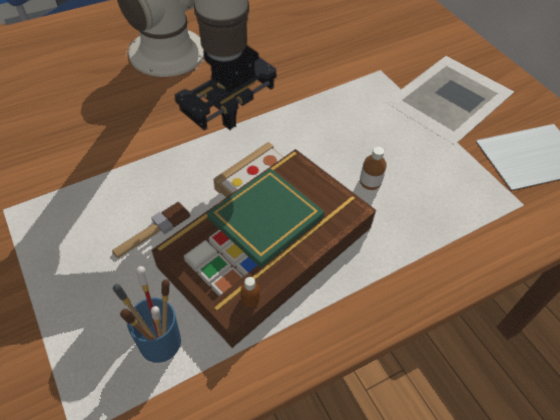

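View pics/wrist1.png

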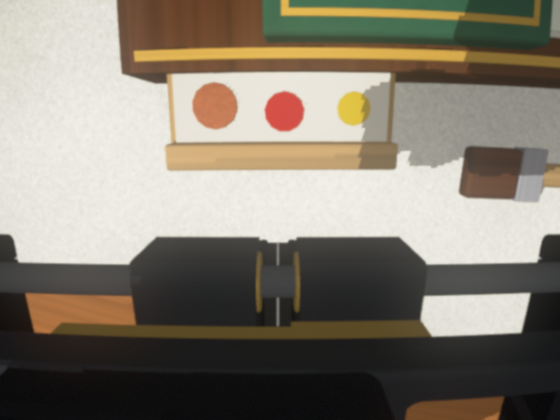

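The gripper is square to the box, and in the wrist image the shut fingertips (278,290) are centred on the slide board (166–396,155). Next I'll descend in front of the board.

Request:
{"api": "play_rows", "payload": {
  "plan": [
    [[3, 0.2, -0.2, 0, 0, 0], [6, 0.2, -0.2, 0, 0, 0], [8.3, 0.2, -0.2, 0, 0, 0], [8.3, 0.2, -0.8, 0, 0, 0], [8.3, 0.2, -1.2, 0, 0, 0]]
  ]
}}

```text
time_s: 2.75
tcp_pos: [0.4588, -0.0119, 0.0409]
ee_rot: [[0.003, 0.275, -0.961], [0.001, -0.961, -0.275], [-1.0, 0.0, -0.003]]
wrist_force: [0.7, -0.2, -0.6]
gripper_width: 0.004
```

```bash
python3 -c "
from h import *
st([-.11,.087,.037])"
```

```text
t 2.75 world [ 0.4588 -0.0119  0.0409] box [-0.1915  0.0873  0.0409] F box [ 0.57 -0.41 -0.59] w 0.004 j [ 18.9  19.4 -35.7   0.  -34.7  87. ]
rotvec to go(10deg) [-0.019 -0.017 -0.002]
shift cm [ 0.42  0.   -8.14]
```

Request:
{"api": "play_rows", "payload": {
  "plan": [
    [[0.4, 0, -0.4, 0, 0, 0], [0.4, 0, -0.8, 0, 0, 0], [0.4, 0, -1.2, 0, 0, 0], [0.4, 0, -1.6, 0, 0, 0], [0.4, 0, -2.0, 0, 0, 0]]
  ]
}}

```text
time_s: 3.38
tcp_pos: [0.4758, -0.0071, 0.0355]
ee_rot: [[-0.001, 0.274, -0.962], [-0.0, -0.962, -0.274], [-1.0, -0.0, 0.001]]
wrist_force: [-3.2, -0.7, 1.8]
gripper_width: 0.006
```

```bash
python3 -c "
from h import *
st([-.12,.087,.037])"
```

```text
t 3.375 world [ 0.4758 -0.0071  0.0355] box [-0.1738  0.0872  0.0355] F box [-3.29  0.22  1.77] w 0.006 j [ 18.8  21.3 -33.5  -0.  -35.2  87.1]
rotvec to go(10deg) [-0.024  0.008  0.   ]
shift cm [-0.16 -0.   -5.38]
```

Contact, with 3.3 N along the box's −x. Continuing the push.

Request:
{"api": "play_rows", "payload": {
  "plan": [
    [[0, 0, -0.6, 0, 0, 0], [0, 0, -1.2, 0, 0, 0], [0, 0, -1.8, 0, 0, 0], [0, 0, -2.4, 0, 0, 0], [0, 0, -3.0, 0, 0, 0]]
  ]
}}

```text
time_s: 4.0
tcp_pos: [0.5054, 0.0014, 0.0355]
ee_rot: [[-0.0, 0.274, -0.962], [0.0, -0.962, -0.274], [-1.0, -0.0, 0.0]]
wrist_force: [-2.7, 0.4, 0.8]
gripper_width: 0.002
```

```bash
python3 -c "
from h import *
st([-.12,.087,.037])"
```

```text
t 4.0 world [0.5054 0.0014 0.0355] box [-0.143   0.0871  0.0355] F box [-2.5   1.18  0.77] w 0.002 j [ 18.6  23.5 -29.4  -0.  -37.1  87.3]
rotvec to go(10deg) [-0.024  0.001  0.   ]
shift cm [-0.15  0.01 -2.3 ]
```

Request:
{"api": "play_rows", "payload": {
  "plan": [
    [[0, 0, -0.5, 0, 0, 0], [0, 0, -1.0, 0, 0, 0], [0, 0, -1.4, 0, 0, 0], [0, 0, -1.7, 0, 0, 0], [0, 0, -1.9, 0, 0, 0]]
  ]
}}

```text
time_s: 4.62
tcp_pos: [0.5234, 0.0066, 0.0355]
ee_rot: [[-0.0, 0.274, -0.962], [0.0, -0.962, -0.274], [-1.0, -0.0, 0.0]]
wrist_force: [-2.0, 0.2, 0.5]
gripper_width: 0.005
```

```bash
python3 -c "
from h import *
st([-.12,.087,.037])"
```

```text
t 4.625 world [0.5234 0.0066 0.0355] box [-0.1243  0.0871  0.0355] F box [-1.83  0.73  0.47] w 0.005 j [ 18.5  24.8 -26.9  -0.  -38.3  87.4]
rotvec to go(10deg) [-0.024  0.001  0.001]
shift cm [-0.15  0.01 -0.43]
```

Request:
{"api": "play_rows", "payload": {
  "plan": [
    [[0, 0, -0.1, 0, 0, 0], [0, 0, -0.2, 0, 0, 0], [0, 0, -0.3, 0, 0, 0], [0, 0, -0.4, 0, 0, 0], [0, 0, -0.4, 0, 0, 0]]
  ]
}}

```text
time_s: 5.25
tcp_pos: [0.5269, 0.0075, 0.0355]
ee_rot: [[-0.001, 0.274, -0.962], [-0.0, -0.962, -0.274], [-1.0, 0.0, 0.001]]
wrist_force: [-3.4, 0.5, -0.1]
gripper_width: 0.003
```

```bash
python3 -c "
from h import *
st([-.12,.087,.037])"
```

```text
t 5.25 world [0.5269 0.0075 0.0355] box [-0.1207  0.087   0.0355] F box [-3.11  1.39 -0.06] w 0.003 j [ 18.5  25.1 -26.4  -0.  -38.5  87.4]
rotvec to go(10deg) [-0.024  0.003 -0.   ]
shift cm [-0.15 -0.   -0.07]
```

Request:
{"api": "play_rows", "payload": {
  "plan": [
    [[0, 0, -0.1, 0, 0, 0], [0, 0, -0.2, 0, 0, 0], [0, 0, -0.3, 0, 0, 0], [0, 0, -0.3, 0, 0, 0]]
  ]
}}

```text
time_s: 5.75
tcp_pos: [0.5269, 0.0074, 0.0354]
ee_rot: [[-0.007, 0.274, -0.962], [-0.002, -0.962, -0.274], [-1.0, -0.0, 0.007]]
wrist_force: [-8.4, 0.1, 5.5]
gripper_width: 0.006
```

```bash
python3 -c "
from h import *
st([-.12,.087,.037])"
```

```text
t 5.75 world [0.5269 0.0074 0.0354] box [-0.1207  0.0869  0.0354] F box [-8.07  2.48  5.49] w 0.006 j [ 18.4  25.3 -26.1  -0.  -39.   87.5]
rotvec to go(10deg) [-0.028  0.039  0.001]
shift cm [-0.16 -0.01 -0.07]
```

The fingers have stalled 10 mm in front of the box face, with force rising from 3 to 8 N, so this is the hard stop. I'll back off, rise and look.

Request:
{"api": "play_rows", "payload": {
  "plan": [
    [[0, 0, 1.0, 0, 0, 0], [0, 0, 3, 0, 0, 0], [-4, 0, 3.5, 0, 0, 0], [-9, 0, 3.5, 0, 0, 0], [-14, 0, 3.5, 0, 0, 0]]
  ]
}}

```text
time_s: 6.38
tcp_pos: [0.4975, -0.0012, 0.1778]
ee_rot: [[0.004, 0.274, -0.962], [0.001, -0.962, -0.274], [-1.0, 0.001, -0.004]]
wrist_force: [1.6, 0.6, -0.1]
gripper_width: 0.003
```

```bash
python3 - <<'E'
from h import *
for n in("scene","wrist","top"):
    p,d=r.capture(n); cv2.imwrite(f"pics/{n}2.png",p)
    if n=="top": cv2.imwrite("pics/top2z.png",cv2.resize(p[110:300,150:450],None,fx=2.6,fy=2.6,interpolation=cv2.INTER_CUBIC))
st([-.02,.14,.18])
E
```

```text
t 6.525 world [ 0.4994 -0.0006  0.1793] box [-0.1493  0.0869  0.1793] F box [ 0.25 -0.29 -0.97] w 0.006 j [ 18.6  11.7 -21.    0.1 -56.6  87.3]
rotvec to go(10deg) [-0.022 -0.064 -0.003]
shift cm [  0.07  -5.36 -12.91]
```

View pics/top2z.png

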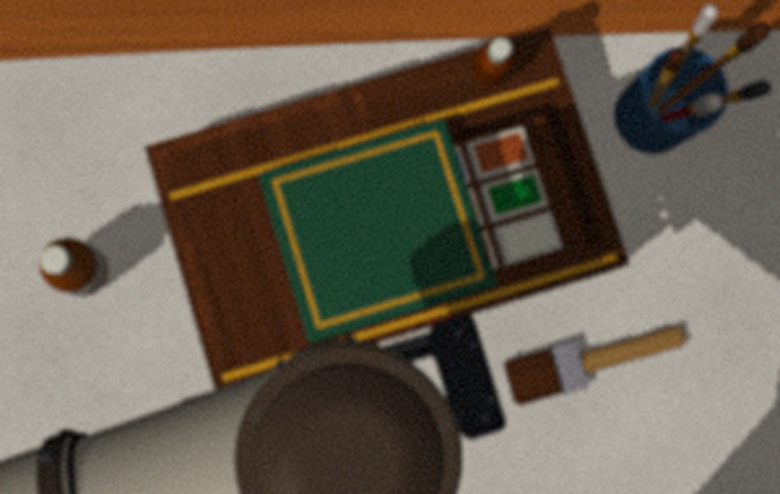

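View pics/wrist2.png

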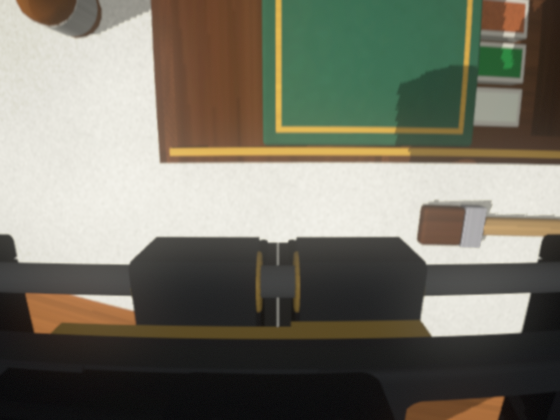

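The slide is flush: no board shows beyond the box front edge in the top or wrist view. The cover hasn't moved. Next I'll go over the deck to the left of the cover.

Request:
{"api": "play_rows", "payload": {
  "plan": [
    [[0, -2.7, -4, 0, 0, 0], [0, -5.3, -8, 0, 0, 0], [0, -5.3, -12.9, 0, 0, 0], [3, -5.3, -12.9, 0, 0, 0], [6, -5.3, -12.9, 0, 0, 0]]
  ]
}}

```text
time_s: 7.15
tcp_pos: [0.6064, 0.0854, 0.1131]
ee_rot: [[-0.0, 0.274, -0.962], [0.0, -0.962, -0.274], [-1.0, -0.0, 0.0]]
wrist_force: [0.3, 0.5, 1.0]
gripper_width: 0.007
```

```bash
python3 - <<'E'
from h import *
for n in("scene","wrist"):
    p,d=r.capture(n); cv2.imwrite(f"pics/{n}3.png",p)
st([-.02,.14,.072])
E
```

```text
t 7.25 world [0.6032 0.0843 0.1105] box [-0.026   0.1395  0.1105] F box [-0.09 -1.08 -0.94] w 0.006 j [ 23.1  26.4  -9.9  -0.1 -54.2  82.8]
rotvec to go(10deg) [-0.029  0.052 -0.001]
shift cm [ 3.84 -0.05 -0.63]
```

View pics/scene3.png

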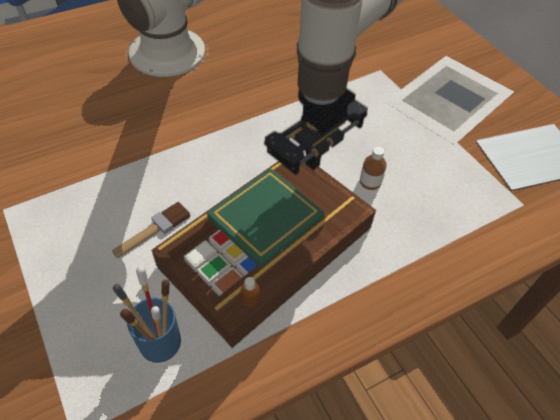

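Fingertips sit over the deck between the cover and the medium bottle, all clear. Next I'll descend to 10 mm above the deck.

Request:
{"api": "play_rows", "payload": {
  "plan": [
    [[1.5, 0, -0.3, 0, 0, 0], [3, 0, -0.4, 0, 0, 0], [3.8, 0, -0.4, 0, 0, 0], [3.8, 0.5, -0.4, 0, 0, 0], [3.8, 1.0, -0.4, 0, 0, 0]]
  ]
}}

```text
time_s: 7.88
tcp_pos: [0.613, 0.0764, 0.0781]
ee_rot: [[0.001, 0.274, -0.962], [0.0, -0.962, -0.274], [-1.0, 0.0, -0.001]]
wrist_force: [-0.3, 0.7, 0.4]
gripper_width: 0.003
```

```bash
python3 - <<'E'
from h import *
p,d=r.capture("wrist"); cv2.imwrite(f"pics/wrist4.png",p)
st([-.02,.005,.072])
E
```

```text
t 7.925 world [0.6131 0.0759 0.0783] box [-0.0188  0.1287  0.0783] F box [-0.29 -0.64  0.27] w 0.001 j [ 22.1  28.9 -11.    0.  -50.   83.8]
rotvec to go(10deg) [-0.026 -0.008 -0.001]
shift cm [ 0.63 12.37  0.06]
```

View pics/wrist4.png

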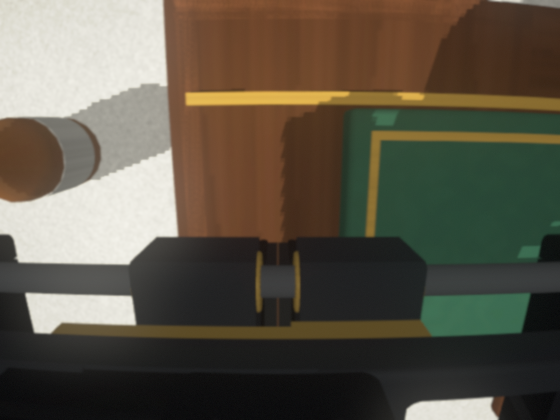

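The wrist view shows the cover's left edge at about column 345, to the right of the fingertips (278). Next I'll push along −y at 10 mm above the deck.

Request:
{"api": "play_rows", "payload": {
  "plan": [
    [[0.3, 0.3, 0, 0, 0, 0], [0.5, 0.6, 0, 0, 0, 0], [0.5, 1.0, 0, 0, 0, 0], [0.5, 1.4, 0, 0, 0, 0], [0.5, 1.9, 0, 0, 0, 0]]
  ]
}}

```text
time_s: 8.55
tcp_pos: [0.6178, 0.0581, 0.0726]
ee_rot: [[0.0, 0.274, -0.962], [-0.0, -0.962, -0.274], [-1.0, 0.0, -0.0]]
wrist_force: [-0.4, -0.4, 0.8]
gripper_width: 0.007
```

```bash
python3 -c "
from h import *
st([-.02,.005,.072])"
```

```text
t 8.55 world [0.6178 0.0581 0.0726] box [-0.0192  0.1103  0.0726] F box [-0.52 -0.28  0.76] w 0.007 j [ 20.3  29.5 -10.9   0.  -49.6  85.6]
rotvec to go(10deg) [-0.023 -0.    -0.   ]
shift cm [ 0.06 10.53  0.03]
```

Request:
{"api": "play_rows", "payload": {
  "plan": [
    [[0, 0.4, 0, 0, 0, 0], [0, 0.8, 0, 0, 0, 0], [0, 1.2, 0, 0, 0, 0], [0, 1.6, 0, 0, 0, 0], [0, 2.0, 0, 0, 0, 0]]
  ]
}}

```text
time_s: 9.18
tcp_pos: [0.6233, 0.039, 0.0726]
ee_rot: [[0.0, 0.274, -0.962], [0.0, -0.962, -0.274], [-1.0, -0.0, -0.0]]
wrist_force: [-0.5, 2.3, -0.9]
gripper_width: 0.005
```

```bash
python3 -c "
from h import *
st([-.02,.005,.072])"
```

```text
t 9.175 world [0.6233 0.039  0.0726] box [-0.0193  0.0905  0.0726] F box [ 0.19  2.34 -0.88] w 0.005 j [ 18.4  29.8 -10.3  -0.  -49.9  87.5]
rotvec to go(10deg) [-0.023 -0.001  0.001]
shift cm [0.06 8.55 0.03]
```

Request:
{"api": "play_rows", "payload": {
  "plan": [
    [[0, 0.7, 0, 0, 0, 0], [0, 1.4, 0, 0, 0, 0], [0, 2.1, 0, 0, 0, 0], [0, 2.8, 0, 0, 0, 0], [0, 3.5, 0, 0, 0, 0]]
  ]
}}

```text
time_s: 9.8
tcp_pos: [0.6331, 0.005, 0.0726]
ee_rot: [[0.0, 0.274, -0.962], [0.0, -0.962, -0.274], [-1.0, 0.0, -0.0]]
wrist_force: [0.1, 3.2, 0.3]
gripper_width: 0.004
```

```bash
python3 - <<'E'
from h import *
p,d=r.capture("scene"); cv2.imwrite(f"pics/scene5.png",p)
st([-.02,.005,.072])
E
```

```text
t 9.85 world [0.6332 0.0042 0.0726] box [-0.0194  0.0542  0.0726] F box [ 1.38 -0.08 -0.17] w 0.005 j [ 15.   30.5  -8.9   0.  -50.5  90.8]
rotvec to go(10deg) [-0.027 -0.001 -0.003]
shift cm [0.06 4.93 0.03]
```

View pics/scene5.png

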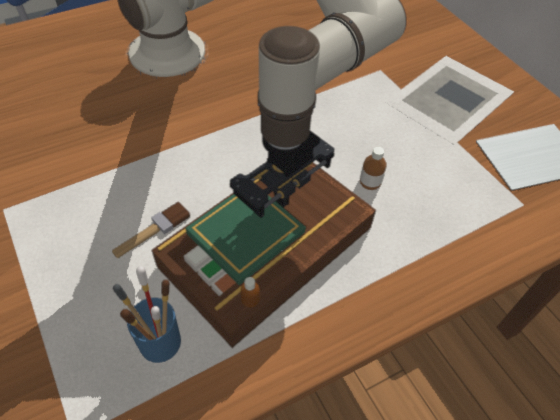

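The cover is moving with the fingertips and everything else is in place.

Request:
{"api": "play_rows", "payload": {
  "plan": [
    [[0, 0.7, 0, 0, 0, 0], [0, 1.4, 0, 0, 0, 0], [0, 2.1, 0, 0, 0, 0], [0, 2.8, 0, 0, 0, 0], [0, 3.4, 0, 0, 0, 0]]
  ]
}}

```text
time_s: 10.48
tcp_pos: [0.6424, -0.0277, 0.0726]
ee_rot: [[0.0, 0.274, -0.962], [0.0, -0.962, -0.274], [-1.0, 0.0, -0.0]]
wrist_force: [0.8, 2.4, 0.1]
gripper_width: 0.007
```

Request:
{"api": "play_rows", "payload": {
  "plan": [
    [[0, 0.4, 0, 0, 0, 0], [0, 0.7, 0, 0, 0, 0], [0, 1.0, 0, 0, 0, 0], [0, 1.2, 0, 0, 0, 0], [0, 1.3, 0, 0, 0, 0]]
  ]
}}

```text
time_s: 11.1
tcp_pos: [0.6457, -0.0398, 0.0725]
ee_rot: [[-0.0, 0.274, -0.962], [-0.0, -0.962, -0.274], [-1.0, 0.0, 0.0]]
wrist_force: [1.0, 1.9, 0.0]
gripper_width: 0.004
```

```bash
python3 -c "
from h import *
st([-.02,.005,.072])"
```

```text
t 11.1 world [ 0.6457 -0.0398  0.0725] box [-0.0197  0.0085  0.0725] F box [1.5  1.58 0.03] w 0.004 j [ 10.8  31.7  -6.8   0.  -51.5  95.1]
rotvec to go(10deg) [-0.024  0.    -0.   ]
shift cm [0.05 0.35 0.03]
```

Request:
{"api": "play_rows", "payload": {
  "plan": [
    [[0, 0.15, 0, 0, 0, 0], [0, 0.3, 0, 0, 0, 0], [0, 0.4, 0, 0, 0, 0], [0, 0.5, 0, 0, 0, 0], [0, 0.6, 0, 0, 0, 0]]
  ]
}}

```text
time_s: 11.72
tcp_pos: [0.6474, -0.0456, 0.0726]
ee_rot: [[0.0, 0.274, -0.962], [0.0, -0.962, -0.274], [-1.0, 0.0, -0.0]]
wrist_force: [1.3, 3.0, 1.1]
gripper_width: 0.006
```

```bash
python3 -c "
from h import *
st([-.02,.0,.072])"
```

```text
t 11.725 world [ 0.6474 -0.0456  0.0726] box [-0.0197  0.0025  0.0726] F box [2.1  2.54 1.09] w 0.006 j [ 10.2  31.8  -6.5   0.  -51.7  95.7]
rotvec to go(10deg) [-0.024 -0.001 -0.   ]
shift cm [0.06 0.25 0.03]
```

Request:
{"api": "play_rows", "payload": {
  "plan": [
    [[0, 0.1, 0, 0, 0, 0], [0, 0.2, 0, 0, 0, 0], [0, 0.3, 0, 0, 0, 0], [0, 0.4, 0, 0, 0, 0]]
  ]
}}

```text
time_s: 12.22
tcp_pos: [0.6483, -0.0493, 0.0725]
ee_rot: [[-0.0, 0.274, -0.962], [0.0, -0.962, -0.274], [-1.0, -0.0, 0.0]]
wrist_force: [-0.4, 5.3, 1.3]
gripper_width: 0.001
```

```bash
python3 -c "
from h import *
st([-.02,.0,.072])"
```

```text
t 12.225 world [ 0.6483 -0.0493  0.0725] box [-0.0199 -0.0013  0.0725] F box [1.1  5.15 1.33] w 0.001 j [  9.9  31.9  -6.3  -0.  -51.8  96. ]
rotvec to go(10deg) [-0.025  0.001  0.002]
shift cm [ 0.05 -0.13  0.01]
```

Request:
{"api": "play_rows", "payload": {
  "plan": [
    [[0, 0.1, 0, 0, 0, 0], [0, 0.2, 0, 0, 0, 0], [0, 0.2, 0, 0, 0, 0], [0, 0.2, 0, 0, 0, 0]]
  ]
}}

```text
time_s: 12.72
tcp_pos: [0.6483, -0.0493, 0.0725]
ee_rot: [[-0.001, 0.274, -0.962], [0.002, -0.962, -0.274], [-1.0, -0.002, 0.0]]
wrist_force: [-2.0, 7.8, 2.3]
gripper_width: 0.005
```

```bash
python3 -c "
from h import *
st([-.02,.0,.072])"
```

```text
t 12.725 world [ 0.6483 -0.0493  0.0725] box [-0.0199 -0.0014  0.0725] F box [0.2  8.06 2.32] w 0.005 j [  9.8  32.   -6.2  -0.2 -51.9  96.2]
rotvec to go(10deg) [-0.022  0.002  0.014]
shift cm [ 0.06 -0.14  0.01]
```

The fingers have stalled with force at 8 N, so the cover is at its hard stop. I'll back off, rise and retreat towards the robot, clear of the view.

Request:
{"api": "play_rows", "payload": {
  "plan": [
    [[0, -0.8, 0, 0, 0, 0], [0, -2.5, 0, 0, 0, 0], [-4, -3, 0, 0, 0, 0], [-9, -3, 0, 0, 0, 0], [-14, -3, 0, 0, 0, 0]]
  ]
}}

```text
time_s: 13.35
tcp_pos: [0.6399, -0.0222, 0.2137]
ee_rot: [[-0.001, 0.275, -0.962], [-0.001, -0.962, -0.275], [-1.0, 0.0, 0.002]]
wrist_force: [0.4, -0.5, -0.2]
gripper_width: 0.004
```

Request:
{"api": "play_rows", "payload": {
  "plan": [
    [[0, -3, 5, 0, 0, 0], [0, -6, 10, 0, 0, 0], [0, -11, 14, 0, 0, 0], [0, -16, 17, 0, 0, 0], [0, -16, 17, 0, 0, 0]]
  ]
}}

```text
time_s: 13.98
tcp_pos: [0.4304, 0.0863, 0.213]
ee_rot: [[0.0, 0.28, -0.96], [0.0, -0.96, -0.28], [-1.0, -0.0, -0.0]]
wrist_force: [-0.4, 0.1, -0.3]
gripper_width: 0.007
```

```bash
python3 - <<'E'
from h import *
for n in("scene","top"):
    p,d=r.capture(n); cv2.imwrite(f"pics/{n}6.png",p)
    if n=="top": cv2.imwrite("pics/top6z.png",cv2.resize(p[110:300,150:450],None,fx=2.6,fy=2.6,interpolation=cv2.INTER_CUBIC))
    else: cv2.imwrite("pics/scene6z.png",cv2.resize(p[130:340,140:400],None,fx=2.8,fy=2.8,interpolation=cv2.INTER_CUBIC))
st()
E
```

```text
t 14.075 world [0.433  0.0853 0.213 ] box [-0.1892  0.1878  0.213 ] F box [0.35 0.13 0.65] w 0.004 j [ 32.4   4.3 -24.7   0.  -60.9  73.6]
rotvec to go(10deg) [-0.012 -0.005 -0.002]
```

View pics/top6z.png

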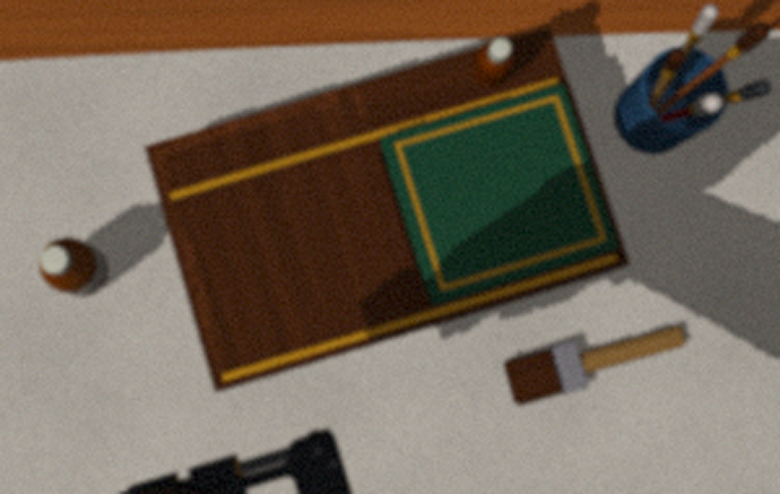

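View pics/scene6z.png

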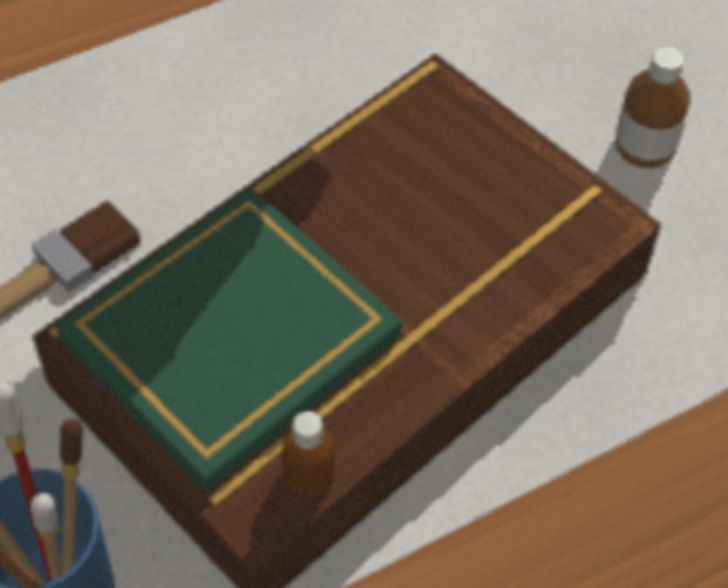

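Slide flush, well covered, and the bottles, pot and brush at the same pixels as before. One numeric check of the cover edge, then I'll hand in.

```bash
python3 - <<'E'
from h import *
uv=np.array([(382,140),(433,304)])/2.6+[149.7,109.7]
print(((ray("top",uv,.083)-np.r_[C,0])@RB).round(4))
print("bottle px shift check", [round(float(cv2.phaseCorrelate(*[np.float32(cv2.cvtColor(cv2.imread(f)[a:b,c:d],6)) for f in("pics/top0.png","pics/top6.png")])[0][0]),2) for a,b,c,d in((195,225,160,195),(120,145,330,355),(235,270,340,415))])
s=r.sense();print(np.round(s["wrist_force"],1),np.abs(s["joint_velocities"]).max())
print(r.finish_job())
E
```

```text
[[ 0.0514 -0.0106  0.083 ]
 [-0.0927 -0.01    0.083 ]]
bottle px shift check [-0.03, 0.49, 0.45]
[0.3 0.2 0.6] 2.2505026721041674
the job is handed in; nothing more can be done
None
```

The paint box is closed and the job is handed in after about 14 s of robot time; the hand-in gives no verdict. With shut fingertips I pushed the mixing slide home by its front board, then the green cover along its rails. Each ended at its hard stop, with force rising to about 8 N.

- **Slide:** it stalled with the tool point 10 mm in front of the box face, and afterwards no board showed beyond the box front in either view.
- **Cover:** its left edge measured y = -10 to -10.6 mm in the box frame, against -10 mm for fully shut.
- **Other objects:** the medium bottle, ink bottle and wide brush shifted at most 0.5 px horizontally in the top view. I did not measure their vertical shift. The pot I checked only by eye, and it looked unmoved.
- **Robot:** it stands clear with near-zero wrist force, though one joint was still settling at about 2°/s when I handed in.
- **Disagreement:** box, cover and slide measured 2–3% smaller in the images than the text says. Some cover corners from the two views were off in height by up to 6 mm, so I used contact force to find the stops.

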